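Stand the fallen oil bottle back on its pillar platform

ROBOT

A 6-joint arm with a two-finger parallel gripper is mounted at the origin on the work surface. World frame = base frame: x ahead of the robot, y to its left, z up, the work surface at z = 0. Lengths are in m, angles in rad, forces in N, time in s.
With the tool pointing down it reaches from about 0.35 to 0.85 m from the base axis. Payload 8.1 kg.
Tool frame: the origin (TCP) lies midway between the tips of the shut fingers; the grasp point (between the pads) lies robot.grasp_offset behind it (robot.grasp_offset is the distance from the TCP to the grasp point, in m); z points along the fingers, y is the direction in which the jaws open and shut (so a half turn about z gives the same grasp; the last joint's range is limited). The gripper opens to 93 mm and grips with 3 to 60 N. Pads are 15 mm wide; open, the fingers measure 128 mm over their backs; the gripper's body (75 mm by 188 mm) begins 65 mm behind the grasp point.
Start: joints at [1.182, 0.13, 1.488, -0, 1.523, -0.085], TCP at [0.179, 0.573, 0.219] pointing down, gripper open.
Joint ranges: [-2.96, 2.96], [-0.89, 2.26], [0.02, 2.5], [-1.34, 4.48], [0, 2.73], [-2.66, 2.66]. Speed limits (rad/s): [2.39, 2.39, 2.79, 3.14, 3.14, 3.14].

INTERFACE

Orientations are given as a rotation vector (axis times angle).
In Python, from plant import robot gives the robot as it stands.
- The arm moves only by the shell command python3 -m handwheel 'ROWS' [OPENING] [FORCE]. ROWS is text: rows parted by semicolons, each of 6 numbers parted by spaces: the shift along the world's x, y, z each as a share of 0.3 m, from -1 to 1, then the turn, a rotation vector about the world's x, y, z each as a share of 45 degrees, from -1 to 1. A call has 1 to 5 rows; each row is the pose to reach, as a shift and turn from the pose commanded when the call began; what a row does not reach only later rows make up. A row lasts 1/10 s, in which the tool goes at most 50 mm and 8.59 degrees, less where a joint would pass 70% of its speed; a pose out of reach is approached as far as the arm can. A call with a number of a shift or a turn outside -1 to 1 is refused whole. A call with a gripper value outside its range is refused whole. OPENING is the closure, from -1 (fully open) to 1 (shut), set as the call begins (- or left out, the last holds). The fingers move at their own pace and stop on an object; FORCE is the grip in N (left out, the last holds). Time passes only in rows, so rows that repeat a pose let the fingers close. It gives the time, the measured TCP pose, the force and the opening at its end, in the units of the state.
- robot.read_state(): the state, without advancing time (a new reading comes with each control period).
- robot.read_camera(name): name is "side" or "top" or "wrist"; returns (picture, depth): 420x560x3 uint8, red, green, blue; 420x560 float32, m along the optical axis (not along the pixel's ray), 0 where there is no reading.
- robot.camera_model(name): a dict with "camera_matrix" (3x3 intrinsics, pixels), "pose" (4x4, takes a point from camera to world coordinates); the wrist camera has in their place "tool_from_camera" (4x4, takes a point from camera to tool coordinates, whose origin is the TCP and whose axes are the flange's). Camera axes: x right, y down, z forward; pixel columns grow to the right and rows downward; lengths in m; the calibration is good to about 2 mm. A picture is of the moment at which its call begins: read the wrist's pose just before it. camera_model takes no time and is no camera call.
- robot.close_job(): hands the job in, once; it reports no verdict.
Trained networks look in the newest picture that a camera, given by its name, has taken for a name from the list of things; names that differ only in an ending like _2 or _b are one class to them, and where a whole thing is asked for, a point or a joint stands for the part that bears it (a point fixed in the world has none). Each returns a list of dicts, best first, with "conf" (0 to 1); they miss things now and then, are a little off and sometimes report something else, mostly with a low value. They report only what shows in the picture. A call takes as long as a camera call. They do not tell look-alikes from the thing itself.
- robot.look_for(camera, query): "rect" ([centre column, centre row, width, height] in pixels, round what is visible of it).
- robot.silhouettes(camera, query): "pixels" (420x560 bool, what is visible of it) and "rect" ([centre column, centre row, width, height] in pixels, round what is visible of it).
- robot.tip_of(camera, query): "at" ([row, column] in pixels: a listed point, or the origin of a listed thing).
The state is a dict: "t": time; "q": joint angles; "dq": joint speeds; "joint_torque": joint torques, N m; "tool_pos": TCP position; "orientation": TCP orientation; "force": force on the tool from outside, world axes, zero at the start; "wrist_torque": the same for the moment, N m; "opening": finger opening in m.
Only numpy, scipy, OpenCV 4.12 (cv2) and the standard library are available. Lean on these libraries where they do the work, as an engineer would, in place of code of your own. Each camera call takes 0.05 s, during which the arm holds its last target.

TASK

The square oil bottle has been knocked over on the bench. Pick it up and stand it upright, cap up, in the middle of the round platform on the pillar stand; the platform is only finger-tight on its pillar, so bring the bottle down gently until it really stands there before you let go, and then take your hand away. Leave everything else on the bench where it is.

Things in the scene. Friction and masses are not known exactly. Their poses are not given: they have to be found in the camera images.
- bottle_mid (a point): Square white oil bottle lying on a flat side, its grey cap away from the robot (within 40 deg of +x). 118 mm long: body 52 x 52 x 86 mm, then shoulder, neck and 31 mm round cap; 0.2 to 0.35 kg. Point: on the long axis, 59 mm from base and from cap top (26 mm above the bench while it lies). x runs from base to cap (up when it stands); y, z square to the flat sides, z up at the start.
- stand: Fixed pillar stand: foot plate 165 x 110 x 14 mm, pillar, and clamped on it a level round platform, 130 mm diameter. Origin: on the bench top straight below the platform's centre; x points to the pillar, on the side away from the robot. The platform has a 120 mm soft rubber pad (gives 3 mm per 10 N), whose top is 60 to 110 mm above the bench: not reported, to be seen or felt. Load it under 40 N.
- pillar_top (a point): Top centre of the stand's pillar: a plain steel rod of 16 mm diameter, 229 mm high, 88 mm from the platform's centre.
- caliper: Bystander: steel caliper with grey head lying flat, 225 mm long, up to 60 mm wide, 13 mm high; origin below the middle of its beam, x along the beam.
- mallet_head (a point): Bystander: round rubber mallet lying down; this point is the centre of its head (a cylinder of 60 mm diameter, 90 mm long along y); the wooden handle runs from it along -x for 212 mm to its end on the bench.
- inlay_tin: Bystander: open round tin of spare inlays, 84 mm diameter, 36 mm high; origin at the centre of its underside.
- walnut_block: Bystander: walnut block 70 x 120 x 45 mm (x, y, z); origin at the centre of its underside.
- paste_jar: Bystander: standing round jar with a flat steel lid, 73 mm diameter, 76 mm high; origin at the centre of its underside.
- chip_rack: Bystander: rack of clay chips, 205 x 89 x 45 mm (x, y, z); origin at the centre of its underside.
There are look-alikes about, which are no part of the job. What is shaped like the stand but brown or yellow is not meant. There is more than one size of the part that bears bottle_mid; the job needs the smaller.

How it is judged:
By the outcome, as a careful person would: the job done as asked, in the order asked, and still so for the second after the job is handed in, with the robot touching nothing.
It also fails if it takes over 54 s, if anything falls off the work surface, if the arm or the gripper's body presses on something with over 40 N, if the wrist force passes 120 N, or if a joint passes its speed limit or range.

## Working session

There is one attempt and no reset: what is moved stays moved. The work goes in short steps, Python scripts to look and compute and a shell command to move; the robot and the scene stay as the last step left them, time stands still between calls to the robot, and variables do not carry over. Pictures are saved under pics/ and viewed, and the job is handed in when it is done.

```bash
mkdir -p pics; ls
cat > h.py <<'E'
import numpy as np, cv2
from scipy.spatial.transform import Rotation as R
from plant import robot
def snap(cam,name):
    st=robot.read_state(); im,d=robot.read_camera(cam); cv2.imwrite(f'pics/{name}.png',im[:,:,::-1]); np.savez(f'pics/{name}.npz',im=im,d=d,p=st['tool_pos'],o=st['orientation']); return im,d,st
def pose(cam,st=None):
    m=robot.camera_model(cam)
    if 'pose' in m: return np.array(m['camera_matrix']),np.array(m['pose'])
    T=np.eye(4);T[:3,:3]=R.from_rotvec(st['orientation']).as_matrix();T[:3,3]=st['tool_pos']
    return np.array(m['camera_matrix']),T@np.array(m['tool_from_camera'])
def cloud(cam,d,st=None):
    K,T=pose(cam,st); v,u=np.mgrid[:d.shape[0],:d.shape[1]]
    P=np.stack([(u-K[0,2])/K[0,0]*d,(v-K[1,2])/K[1,1]*d,d],-1)
    W=P@T[:3,:3].T+T[:3,3]; W[d==0]=np.nan; return W
def proj(cam,p,st=None):
    K,T=pose(cam,st); c=np.linalg.inv(T)@np.r_[p,1]; q=K@c[:3]; return q[:2]/q[2]
E
python3 - <<'E'
from h import *
for c in ['side','top','wrist']:
    im,d,st=snap(c,c+'0')
print(robot.read_state(), robot.grasp_offset)
for c in ['side','top']:
    print(c,pose(c)[1].round(3))
    for q in ['bottle_mid','stand']:
        print(c,q,[(np.round(r['rect']),round(r['conf'],2)) for r in robot.look_for(c,q)])
        print(c,q,[(np.round(r['at']),round(r['conf'],2)) for r in robot.tip_of(c,q)])
E
```

```text
pics
{'t': 0.15, 'q': array([ 1.18159269e+00,  1.31005256e-01,  1.48902987e+00, -7.65702371e-06,
        1.52300621e+00, -8.53748291e-02]), 'dq': array([-1.07839702e-03, -4.02858388e-03, -4.89503135e-03,  1.11461811e-03,
        4.17499236e-04,  2.07321111e-05]), 'joint_torque': array([ 5.09937308e-04, -5.60477722e+01, -4.92332733e+01,  7.67520536e-02,
        3.05616099e-02, -6.89301714e-05]), 'tool_pos': array([0.17930357, 0.57211715, 0.21781752]), 'orientation': array([-4.75368512e-01, -3.10508155e+00,  2.21441541e-03]), 'force': array([ 0.21426967,  0.69109391, -0.03439018]), 'wrist_torque': array([0.00882734, 0.00292427, 0.0525695 ]), 'opening': 0.09304068766856478} 0.0188
side [[ 0.787 -0.453  0.418 -0.163]
 [-0.617 -0.558  0.555 -0.943]
 [-0.018 -0.695 -0.719  1.299]
 [ 0.     0.     0.     1.   ]]
side bottle_mid [(array([313., 283.,  41.,  22.]), 0.85), (array([373., 384.,  46.,  59.]), 0.58), (array([256., 246.,  54.,  43.]), 0.5)]
side bottle_mid [(array([384., 368.]), 0.83), (array([282., 311.]), 0.62)]
side stand [(array([246., 185.,  48.,  64.]), 0.86), (array([180., 198.,  54.,  60.]), 0.64), (array([253., 295.,  59.,  67.]), 0.62)]
side stand [(array([206., 241.]), 0.97), (array([312., 246.]), 0.91), (array([216., 173.]), 0.69)]
top [[ 0.011 -0.986  0.164  0.234]
 [-1.    -0.008  0.017 -0.087]
 [-0.016 -0.164 -0.986  1.66 ]
 [ 0.     0.     0.     1.   ]]
top bottle_mid [(array([336., 222.,  21.,  38.]), 0.8), (array([447., 254.,  35.,  52.]), 0.7)]
top bottle_mid [(array([253., 448.]), 0.87), (array([221., 336.]), 0.56)]
top stand [(array([200., 201.,  44.,  58.]), 0.78), (array([171., 276.,  52.,  55.]), 0.7), (array([325., 282.,  48.,  54.]), 0.68)]
top stand [(array([283., 166.]), 0.81), (array([208., 199.]), 0.71), (array([292., 320.]), 0.57)]
```

View pics/side0.png

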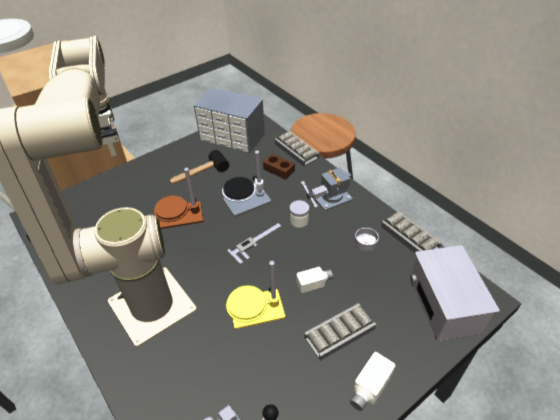

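View pics/top0.png

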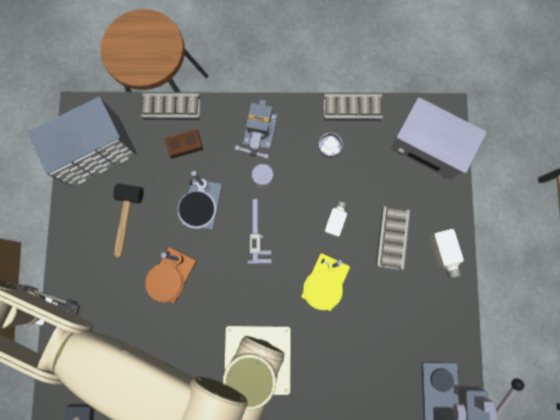

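The side view shows the small white bottle with its cap at (313,280). A larger bottle lies at (373,380). Three stands are visible: grey with a black pad at (240,190), brown at (172,208) and yellow at (247,303). In the top view the small bottle is at (336,220), the large one at (448,253) and the grey stand's pad at (197,208).

Candidates (top-view pixels):
- **Bottle:** (336,220) is small and (448,253) is large, so I choose the small one.
- **Stand:** (197,208) is grey, (166,283) brown and (323,290) yellow, so I choose the grey one.

Next I'll measure both and check them in close crops.

```bash
cat > m.py <<'E'
from h import *
A=np.load('pics/top0.npz'); W=cloud('top',A['d'])
B=np.load('pics/side0.npz'); V=cloud('side',B['d'])
def show(W,r,lo,hi,name):
    u,v,w,h=r
    S=W[v-h:v+h,u-w:u+w].reshape(-1,3); S=S[(S[:,2]>lo)&(S[:,2]<hi)]
    if len(S)<5: print(name,len(S)); return
    c,sz,a=cv2.minAreaRect(S[:,:2].astype(np.float32)*1000)
    print(name,len(S),'mean',S.mean(0).round(3),'rect c',np.round(c),np.round(sz),round(a,1),'zmax',S[:,2].max().round(3), 'zmed',np.median(S[:,2]).round(3))
    print(' corners',cv2.boxPoints((c,sz,a)).round().tolist())
show(W,(336,222,16,24),.012,.09,'bottle top'); show(V,(314,281,24,18),.012,.09,'bottle side')
show(W,(448,253,24,32),.012,.12,'BIG top')
show(W,(197,208,26,26),.04,.13,'pad top'); show(V,(240,190,26,18),.04,.13,'pad side')
show(W,(200,195,32,36),.13,.26,'rod top'); show(V,(256,170,22,32),.19,.26,'rodtop side')
# pad by darkness
for n,Wd,im,r in [('top',W,A['im'],(197,208,24,24)),('side',V,B['im'],(240,190,24,16))]:
    u,v,w,h=r; s=np.s_[v-h:v+h,u-w:u+w]
    m=(im[s].max(-1)<40)&(Wd[s][...,2]>.04); P=Wd[s][m]
    (c,rad)=cv2.minEnclosingCircle((P[:,:2]*1000).astype(np.float32)); print('pad',n,len(P),np.round(c),round(rad),np.median(P,0).round(4),P[:,2].std().round(4))
for nm,im,(x,y,w,h) in [('cb',A['im'],(336,221,30,30)),('cs',A['im'],(198,203,36,36)),('cb2',B['im'],(314,281,36,36)),('cs2',B['im'],(246,185,44,44))]:
    c=cv2.resize(im[y-h:y+h,x-w:x+w],(380,290) if 0 else (300,300),interpolation=cv2.INTER_CUBIC); globals()[nm]=c
cv2.imwrite('pics/crops.png',np.vstack([np.hstack([cb,cs]),np.hstack([cb2,cs2])])[:,:,::-1])
E
python3 m.py
```

```text
bottle top 491 mean [ 0.47  -0.264  0.048] rect c [ 472. -279.] [ 78. 124.] 70.7 zmax 0.063 zmed 0.05
 corners [[401.0, -296.0], [518.0, -337.0], [544.0, -263.0], [427.0, -222.0]]
bottle side 585 mean [ 0.464 -0.272  0.043] rect c [ 485. -243.] [112. 119.] 71.3 zmax 0.062 zmed 0.048
 corners [[411.0, -276.0], [523.0, -315.0], [559.0, -209.0], [447.0, -171.0]]
BIG top 1037 mean [ 0.366 -0.632  0.06 ] rect c [ 374. -634.] [ 99. 184.] 83.7 zmax 0.081 zmed 0.066
 corners [[277.0, -673.0], [460.0, -693.0], [471.0, -595.0], [288.0, -575.0]]
pad top 1239 mean [0.504 0.205 0.089] rect c [515. 208.] [158. 127.] 1.5 zmax 0.129 zmed 0.091
 corners [[435.0, 270.0], [438.0, 143.0], [596.0, 147.0], [593.0, 274.0]]
pad side 792 mean [0.508 0.199 0.088] rect c [516. 213.] [167. 128.] 23.9 zmax 0.128 zmed 0.09
 corners [[414.0, 238.0], [466.0, 121.0], [619.0, 189.0], [567.0, 305.0]]
rod top 62 mean [0.584 0.192 0.195] rect c [586. 194.] [15. 14.] 84.5 zmax 0.233 zmed 0.202
 corners [[578.0, 187.0], [592.0, 186.0], [593.0, 201.0], [579.0, 202.0]]
rodtop side 43 mean [0.583 0.192 0.213] rect c [585. 190.] [20. 15.] 82.9 zmax 0.233 zmed 0.213
 corners [[576.0, 181.0], [591.0, 179.0], [593.0, 199.0], [578.0, 201.0]]
pad top 0 [0. 0.] 0 [nan nan nan] nan
pad side 415 [516. 207.] 77 [0.4934 0.2035 0.0918] 0.0033
  return _methods._mean(a, axis=axis, dtype=dtype,
  ret = um.true_divide(
  ret = _var(a, axis=axis, dtype=dtype, out=out, ddof=ddof,
  arrmean = um.true_divide(arrmean, div, out=arrmean,
  ret = ret.dtype.type(ret / rcount)
```

View pics/crops.png

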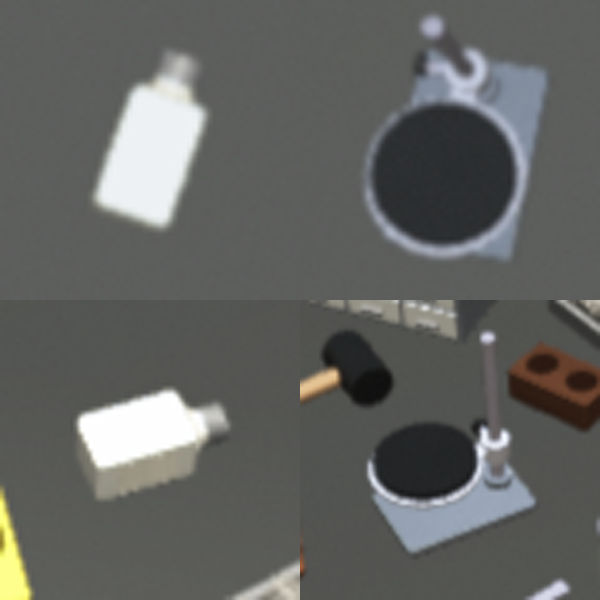

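The crops confirm the white bottle with the grey round cap, and the grey stand with its black pad and the pillar behind it. Next I'll map the obstacles, mainly the brown stand's pillar, and refine the measurements.

```bash
cat > m2.py <<'E'
from h import *
A=np.load('pics/top0.npz'); W=cloud('top',A['d'])
B=np.load('pics/side0.npz'); V=cloud('side',B['d'])
P=np.vstack([W.reshape(-1,3),V.reshape(-1,3)])
P=P[np.isfinite(P[:,0])&(P[:,0]>.2)&(P[:,0]<.95)&(P[:,1]>-.8)&(P[:,1]<.6)&(P[:,2]>.02)&(P[:,2]<.4)]
# height map 10mm, x up, y left
H=np.zeros((75,140)); i=((.95-P[:,0])*100).astype(int).clip(0,74); j=((.6-P[:,1])*100).astype(int).clip(0,139)
np.maximum.at(H,(i,j),P[:,2]); 
cv2.imwrite('pics/hmap.png',cv2.resize(cv2.applyColorMap((H/.4*255).astype(np.uint8),cv2.COLORMAP_JET),(0,0),fx=5.5,fy=5.5,interpolation=cv2.INTER_NEAREST))
# pad circle: points z .08-.10
for n,C in (('top',W),('side',V)):
    S=C.reshape(-1,3); S=S[np.hypot(S[:,0]-.497,S[:,1]-.205)<.10]; S=S[(S[:,2]>.075)&(S[:,2]<.105)]
    # median-ish centre via symmetric percentiles
    print(n,'pad',len(S),np.percentile(S[:,0],[3,97]).round(3),np.percentile(S[:,1],[3,97]).round(3))
    S=S[np.hypot(S[:,0]-.497,S[:,1]-.205)<.05]; print('  z',np.percentile(S[:,2],[10,50,90]).round(4))
    S=C.reshape(-1,3); S=S[(abs(S[:,0]-.465)<.1)&(abs(S[:,1]+.265)<.08)]; g=S[(S[:,2]>.035)&(S[:,2]<.07)]
    top=g[g[:,2]>.045]; 
    c,sz,a=cv2.minAreaRect((top[:,:2]*1000).astype(np.float32)); print('  body top',len(top),np.median(top,0).round(4),np.round(c),np.round(sz),round(a,1), 'bench z',np.median(S[S[:,2]<.02][:,2]).round(4))
    u,s,vt=np.linalg.svd(top[:,:2]-top[:,:2].mean(0),full_matrices=False); print('  axis',np.degrees(np.arctan2(vt[0,1],vt[0,0])).round(1))
# pillars
S=P[(P[:,2]>.15)]
for nm,x,y in (('grey',.585,.192),('brown',.38,.28),('yellow',.38,-.24)):
    s=S[np.hypot(S[:,0]-x,S[:,1]-y)<.09]; print(nm,len(s),np.median(s,0).round(3) if len(s) else '')
for q in ['caliper','mallet_head','inlay_tin','walnut_block','paste_jar','chip_rack','pillar_top','bottle_mid']:
    for r in robot.tip_of('top',q)[:3]:
        v,u=np.round(r['at']).astype(int); 
        if 0<=v<420 and 0<=u<560: print(q,(u,v),round(r['conf'],2),W[v,u].round(3))
E
python3 m2.py
```

```text
top pad 1194 [0.444 0.58 ] [0.151 0.261]
  z [0.0873 0.0918 0.0965]
  body top 376 [ 0.4643 -0.2618  0.0523] [ 476. -267.] [ 52. 111.] 70.2 bench z 0.0004
  axis 159.0
side pad 707 [0.44  0.582] [0.149 0.259]
  z [0.0876 0.0918 0.0953]
  body top 344 [ 0.4603 -0.2653  0.0514] [ 464. -264.] [57. 93.] 71.3 bench z 0.0001
  axis 160.9
grey 130 [0.583 0.191 0.199]
brown 136 [0.331 0.27  0.201]
yellow 137 [ 0.312 -0.256  0.208]
caliper (np.int64(256), np.int64(233)) 0.89 [0.426 0.009 0.013]
caliper (np.int64(203), np.int64(212)) 0.44 [0.486 0.183 0.093]
mallet_head (np.int64(129), np.int64(191)) 0.56 [0.563 0.448 0.056]
mallet_head (np.int64(200), np.int64(211)) 0.26 [0.489 0.193 0.093]
inlay_tin (np.int64(127), np.int64(194)) 0.74 [0.553 0.456 0.051]
inlay_tin (np.int64(330), np.int64(148)) 0.7 [ 0.731 -0.249  0.023]
paste_jar (np.int64(266), np.int64(180)) 0.69 [ 0.601 -0.025  0.072]
chip_rack (np.int64(389), np.int64(240)) 0.74 [ 0.403 -0.445  0.041]
pillar_top (np.int64(161), np.int64(258)) 0.81 [ 0.337  0.34  -0.   ]
pillar_top (np.int64(342), np.int64(261)) 0.72 [ 0.333 -0.29  -0.002]
pillar_top (np.int64(196), np.int64(171)) 0.63 [0.648 0.228 0.006]
bottle_mid (np.int64(448), np.int64(253)) 0.87 [ 0.358 -0.632  0.07 ]
bottle_mid (np.int64(336), np.int64(221)) 0.56 [ 0.465 -0.265  0.049]
```

Run:
```python
from h import *
A=np.load('pics/top0.npz');im=A['im'][120:320,80:400]; cv2.imwrite('pics/crop2.png',cv2.resize(im,(800,500),interpolation=cv2.INTER_CUBIC)[:,:,::-1])
```

```text
(no output)
```

View pics/hmap.png

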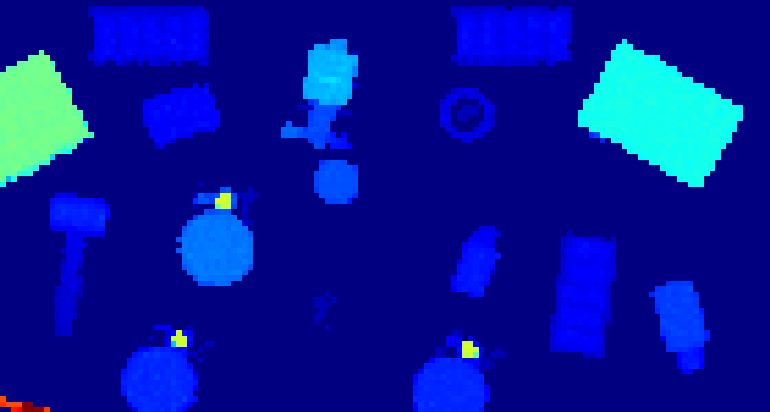

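View pics/crop2.png

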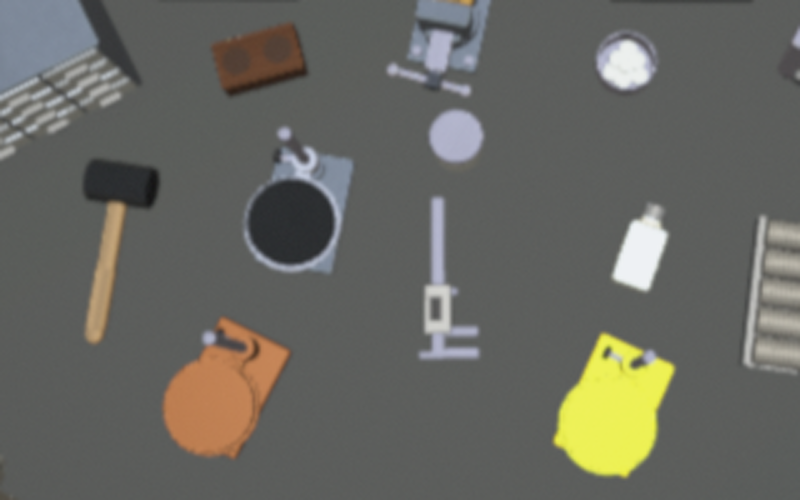

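```bash
cat > k.py <<'E'
import numpy as np
from scipy.spatial.transform import Rotation as R
def toolR(yaw,pitch,flip=False):
    # tool z = yaw dir pitched below horizontal by `pitch` deg; y horizontal, y=yaw+90 (flip: yaw-90)
    y,p=np.radians([yaw,pitch]); z=np.array([np.cos(y)*np.cos(p),np.sin(y)*np.cos(p),-np.sin(p)])
    yy=np.array([-np.sin(y),np.cos(y),0])*(-1 if flip else 1); return R.from_matrix(np.c_[np.cross(yy,z),yy,z])
def wrist(Rt,q1,f):
    M=(R.from_euler('z',q1)*R.from_euler('y',f)).inv()*Rt*R.from_euler('z',-np.pi/2)
    return M.as_euler('ZYZ')
E
python3 - <<'E'
from k import *
# sanity vs start
st=R.from_rotvec([-4.75368512e-01,-3.10508155e+00,2.2e-3]); print(wrist(st,1.1816,1.620).round(3))
for name,yaw,pitch,az in [('grasp',-20,120,-30),('lift-rot',-20,30,-30)]+[(f'place{y}',y,30,a) for y,a in [(70,-3),(50,0),(-20,45),(-60,47),(-75,45)]]:
  for f in (1.3,1.6,1.9,2.2):
    print(name,f,[wrist(toolR(yaw,pitch,fl),np.radians(az),f).round(2).tolist() for fl in (False,True)])
E
```

```text
[-0.     1.523 -0.085]
grasp 1.3 [[-0.12, 2.35, -1.81], [-0.12, 2.35, 1.33]]
grasp 1.6 [[-0.1, 2.06, -1.77], [-0.1, 2.06, 1.37]]
grasp 1.9 [[-0.09, 1.76, -1.74], [-0.09, 1.76, 1.4]]
grasp 2.2 [[-0.09, 1.46, -1.71], [-0.09, 1.46, 1.43]]
lift-rot 1.3 [[0.21, 0.81, -1.8], [0.21, 0.81, 1.34]]
lift-rot 1.6 [[0.31, 0.52, -1.93], [0.31, 0.52, 1.21]]
lift-rot 1.9 [[0.65, 0.25, -2.29], [0.65, 0.25, 0.85]]
lift-rot 2.2 [[2.15, 0.18, 2.47], [2.15, 0.18, -0.67]]
place70 1.3 [[0.98, 1.46, -2.76], [0.98, 1.46, 0.38]]
place70 1.6 [[1.03, 1.3, -3.02], [1.03, 1.3, 0.13]]
place70 1.9 [[1.13, 1.16, 2.99], [1.13, 1.16, -0.16]]
place70 2.2 [[1.27, 1.05, 2.67], [1.27, 1.05, -0.47]]
place50 1.3 [[0.81, 1.16, -2.51], [0.81, 1.16, 0.63]]
place50 1.6 [[0.94, 0.96, -2.77], [0.94, 0.96, 0.37]]
place50 1.9 [[1.15, 0.81, -3.11], [1.15, 0.81, 0.03]]
place50 2.2 [[1.46, 0.73, 2.76], [1.46, 0.73, -0.38]]
place-20 1.3 [[-0.93, 1.35, -0.46], [-0.93, 1.35, 2.68]]
place-20 1.6 [[-1.01, 1.18, -0.2], [-1.01, 1.18, 2.94]]
place-20 1.9 [[-1.15, 1.04, 0.09], [-1.15, 1.04, -3.05]]
place-20 2.2 [[-1.33, 0.94, 0.43], [-1.33, 0.94, -2.71]]
place-60 1.3 [[-1.11, 1.96, -0.1], [-1.11, 1.96, 3.04]]
place-60 1.6 [[-1.02, 1.81, 0.18], [-1.02, 1.81, -2.96]]
place-60 1.9 [[-0.98, 1.65, 0.43], [-0.98, 1.65, -2.71]]
place-60 2.2 [[-0.98, 1.48, 0.68], [-0.98, 1.48, -2.46]]
place-75 1.3 [[-1.12, 2.15, 0.01], [-1.12, 2.15, -3.13]]
place-75 1.6 [[-0.97, 2.0, 0.31], [-0.97, 2.0, -2.83]]
place-75 1.9 [[-0.89, 1.82, 0.56], [-0.89, 1.82, -2.58]]
place-75 2.2 [[-0.85, 1.63, 0.79], [-0.85, 1.63, -2.35]]
```

```bash
python3 -m handwheel '0.5 -0.17 0.5 0 0 0; 0.5 -0.17 0.5 0 0 0; 0.5 -0.17 0.5 0 0 0; 0.5 -0.17 0.5 0 0 0; 0.5 -0.17 0.5 0 0 0' -1 20; python3 -c "
from plant import robot;print(robot.read_state()['q'])"
```

```text
t: 1.45
tool_pos: [0.333, 0.5208, 0.3733]
orientation: [0.479, 3.101, 0.008]
force: [-0.2, 0.3, -0.1]
opening: 0.093
[ 9.19529729e-01  1.66758903e-01  1.16954252e+00 -9.84485516e-04
  1.79929330e+00 -3.44890537e-01]
```

```bash
python3 -m handwheel '0.1 -0.15 0 0 0 0; 0.22 -0.3 0 0 0 0; 0.32 -0.45 0 0 0 0; 0.42 -0.6 0 0 0 0; 0.5 -0.75 0 0 0 0'; python3 -m handwheel '0.05 -0.16 0 0 0 0; 0.1 -0.32 0 0 0 0; 0.12 -0.48 0 0 0 0; 0.13 -0.64 0 0 0 0; 0.14 -0.8 0 0 0 0';python3 -m handwheel '0 -0.16 0 0 0 0; -0.02 -0.32 0 0 0 0; -0.05 -0.48 0 0 0 0; -0.09 -0.64 0 0 0 0; -0.13 -0.8 0 0 0 0'; python3 -c "
from plant import robot;print(robot.read_state()['q'])"
```

```text
t: 1.95
tool_pos: [0.4701, 0.3128, 0.3686]
orientation: [0.475, 3.105, 0.0]
force: [0.9, -0.1, -0.1]
opening: 0.0933
t: 2.45
tool_pos: [0.511, 0.0726, 0.3687]
orientation: [0.475, 3.105, 0.0]
force: [1.4, -0.3, -0.7]
opening: 0.093
t: 2.95
tool_pos: [0.4714, -0.1672, 0.3688]
orientation: [0.475, 3.105, -0.0]
force: [1.2, 0.1, -0.5]
opening: 0.093
[-4.43478140e-01 -1.51920269e-01  1.49788960e+00  3.68253873e-05
  1.79505285e+00 -1.71059420e+00]
```

```bash
python3 -m handwheel '-0.07 -0.15 0 0 0 0; -0.07 -0.26 0 0 0 0; -0.07 -0.26 0 0 0 0;-0.07 -0.26 0 0 0 0;-0.07 -0.26 0 0 0 0'
python3 - <<'E'
from h import *
im,d,st=snap('wrist','w1'); print(st['q'].round(4),st['tool_pos'].round(4))
print(proj('wrist',[.477,-.269,.026],st))
for f in (robot.look_for,robot.tip_of): print([(np.round(r.get('rect',r.get('at'))),round(r['conf'],2)) for r in f('wrist','bottle_mid')])
E
```

```text
t: 3.45
tool_pos: [0.4514, -0.2426, 0.3687]
orientation: [0.474, 3.105, 0.001]
force: [-0.3, 0.5, 0.0]
opening: 0.0932
[-5.9350e-01 -1.1810e-01  1.4672e+00  4.0000e-04  1.7925e+00 -1.8611e+00] [ 0.4514 -0.2426  0.3687]
[268.06551271 187.24307553]
[(array([268., 187.,  33.,  72.]), 0.72), (array([ 48., 187.,  96.,  98.]), 0.58)]
[(array([184., 268.]), 0.9), (array([186.,  37.]), 0.75)]
```

View pics/w1.png

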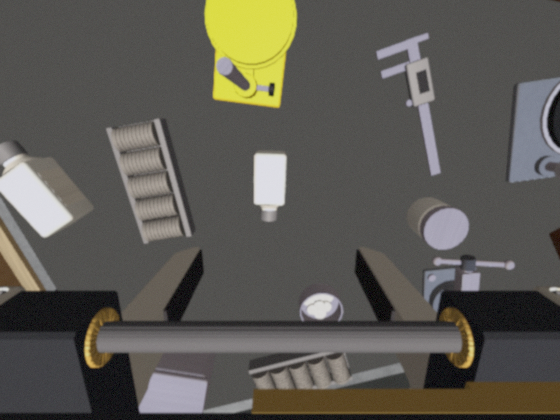

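The wrist view shows the small bottle at (268,185) with its cap at (268,213), pointing away from the robot. The large bottle is at (45,190), and the yellow stand is behind at (250,40).

Run:
```python
from h import *
A=np.load('pics/w1.npz'); st={'tool_pos':A['p'],'orientation':A['o']}
W=cloud('wrist',A['d'],st)
s=np.s_[140:230,245:295]; im=A['im'][s]; w=W[s]
m=(w[...,2]>.008)&(w[...,2]<.07)
P=w[m]; print(len(P), 'bench',np.nanmedian(w[~m][:,2]))
c,sz,a=cv2.minAreaRect((P[:,:2]*1000).astype(np.float32)); print('all',np.round(c),np.round(sz),round(a,1))
T=P[P[:,2]>.046]; c,sz,a=cv2.minAreaRect((T[:,:2]*1000).astype(np.float32)); print('top',np.round(c),np.round(sz),round(a,1),np.median(T[:,2]))
u=T[:,:2]-T[:,:2].mean(0); vt=np.linalg.svd(u,full_matrices=False)[2]; d=vt[0]*np.sign(vt[0,0]); print('yaw',np.degrees(np.arctan2(d[1],d[0])))
n=np.array([-d[1],d[0]])
for nm,Q in(('all',P),('top',T)):
    al=Q[:,:2]@d; la=Q[:,:2]@n; print(nm,'along',np.percentile(al,[1,99]),'lat',np.percentile(la,[2,98]))
base=np.percentile(P[:,:2]@d,1.0); 
lat=np.mean(np.percentile(T[:,:2]@n,[3,97]))
print('mid from base',d*(base+.059)+n*lat,'from cap',d*(np.percentile(P[:,:2]@d,99.5)-.059)+n*lat)
```

```text
1964 bench 6.832242625093299e-05
all [ 475. -266.] [ 52. 118.] 70.1
top [ 462. -262.] [52. 90.] 70.6 0.051814833785367026
yaw -19.618902495556775
all along [0.47780954 0.59298177] lat [-0.11590897 -0.06688717]
top along [0.47870636 0.56430391] lat [-0.11595045 -0.06683704]
mid from base [ 0.47495505 -0.26634074] from cap [ 0.47358476 -0.26585229]
```

```bash
cat > go.py <<'E'
import sys
from h import *; from k import toolR
def plan(tcp,yaw,pitch):
    st=robot.read_state(); R0=R.from_rotvec(st['orientation']); rv=(toolR(yaw,pitch)*R0.inv()).as_rotvec()
    dp=np.array(tcp)-st['tool_pos']; print('q',st['q'].round(3),'t',round(st['t'],2),'F',st['force'].round(1))
    print('shift mm',(dp*1000).round(1),'share',(dp/.3).round(3),'turn share',(rv/np.radians(45)).round(3),'rows',np.ceil(max(np.linalg.norm(dp)/.05,np.degrees(np.linalg.norm(rv))/8.59)))
def tcp_from_grasp(g,yaw,pitch,back=0):
    z=toolR(yaw,pitch).as_matrix()[:,2]; return np.array(g)+z*(robot.grasp_offset-back)
E
python3 - <<'E'
from go import *
g=(.4707,-.2648,.028)
plan(tcp_from_grasp(g,-19.7,120,.15),-19.7,120)
plan(tcp_from_grasp(g,-19.7,120,0),-19.7,120)
E
```

```text
q [-0.593 -0.118  1.467  0.     1.792 -1.861] t 3.6 F [0.2 0.2 0.7]
shift mm [  80.9  -44.6 -227.2] share [ 0.27  -0.149 -0.757] turn share [ 0.212  0.633 -0.052] rows 5.0
q [-0.593 -0.118  1.467  0.     1.792 -1.861] t 3.6 F [0.2 0.2 0.7]
shift mm [  10.3  -19.3 -357.1] share [ 0.034 -0.064 -1.19 ] turn share [ 0.212  0.633 -0.052] rows 8.0
```

```bash
python3 -m handwheel '0.1 -0.05 -0.1 0.04 0.13 -0.01; 0.15 -0.1 -0.25 0.08 0.26 -0.02; 0.2 -0.12 -0.4 0.12 0.39 -0.03; 0.25 -0.14 -0.5 0.16 0.51 -0.04; 0.27 -0.15 -0.6 0.2 0.63 -0.05' -1 25; python3 -m handwheel '0 0 0 0.01 0 0;0 0 0 0.01 0 0;0 0 0 0.01 0 0'
python3 - <<'E'
from go import *
g=(.4707,-.2648,.028)
plan(tcp_from_grasp(g,-19.7,120,.1),-19.7,120)
plan(tcp_from_grasp(g,-19.7,120,0),-19.7,120)
im,d,st=snap('side','s2')
im,d,st=snap('wrist','w2')
E
```

```text
t: 4.1
tool_pos: [0.5332, -0.2874, 0.1864]
orientation: [-0.447, -2.584, -0.108]
force: [1.2, -0.1, -0.4]
opening: 0.0927
t: 4.4
tool_pos: [0.5338, -0.2889, 0.1941]
orientation: [-0.448, -2.596, -0.114]
force: [-0.2, 0.6, 1.5]
opening: 0.0928
q [-0.524  0.698  0.903 -0.103  2.044 -1.776] t 4.4 F [-0.2  0.6  1.5]
shift mm [-24.8  10.5 -95.8] share [-0.083  0.035 -0.319] turn share [ 0.008  0.013 -0.003] rows 2.0
q [-0.524  0.698  0.903 -0.103  2.044 -1.776] t 4.4 F [-0.2  0.6  1.5]
shift mm [ -71.9   27.3 -182.4] share [-0.24   0.091 -0.608] turn share [ 0.008  0.013 -0.003] rows 4.0
```

View pics/w2.png

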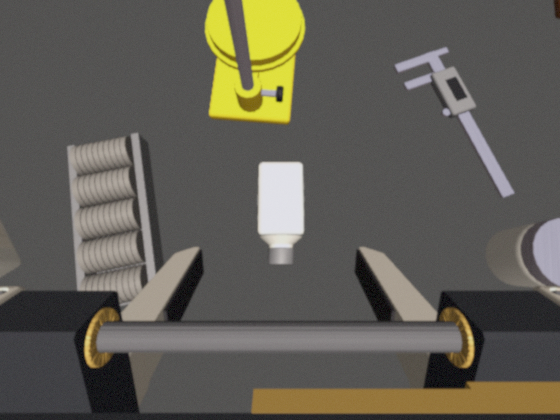

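View pics/s2.png

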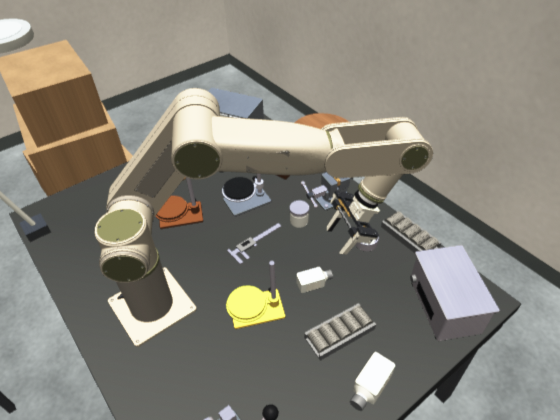

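The wrist view shows the bottle centred between the fingers at column 281 and aligned with them. The side view shows the tool tilted as planned. Now I'll descend along the tool axis.

```bash
python3 -m handwheel '-0.06 0.02 -0.15 0 0 0; -0.12 0.045 -0.3 0.01 0.01 0; -0.17 0.065 -0.42 0.01 0.01 0; -0.2 0.075 -0.5 0.01 0.01 0; -0.2 0.075 -0.5 0.01 0.01 0'
python3 - <<'E'
from go import *
plan(tcp_from_grasp((.4707,-.2648,.028),-19.7,120,0),-19.7,120)
E
```

```text
t: 5.0
tool_pos: [0.471, -0.2655, 0.0404]
orientation: [-0.444, -2.58, -0.126]
force: [0.3, -0.7, -0.6]
opening: 0.0933
q [-0.541  0.662  1.25  -0.098  1.75  -1.762] t 5.0 F [ 0.3 -0.7 -0.6]
shift mm [ -9.2   3.9 -28.7] share [-0.031  0.013 -0.096] turn share [-0.007 -0.006 -0.002] rows 1.0
```

```bash
python3 -m handwheel '-0.015 0.006 -0.04 0 0 0; -0.028 0.012 -0.08 -0.006 -0.006 0; -0.028 0.012 -0.09 -0.006 -0.006 0; -0.028 0.012 -0.09 -0.006 -0.006 0'; python3 -m handwheel '0 0 0 0 0 0;0 0 0 0 0 0;0 0 0 0 0 0;0 0 0 0 0 0;0 0 0 0 0 0' 1 25;python3 -m handwheel '0 0 0 0 0 0;0 0 0 0 0 0;0 0 0 0 0 0'
python3 - <<'E'
from go import *
plan(tcp_from_grasp((.4707,-.2648,.028),-19.7,120,0),-19.7,120)
im,d,st=snap('wrist','w3')
E
```

```text
t: 5.4
tool_pos: [0.4639, -0.2623, 0.0119]
orientation: [-0.445, -2.583, -0.121]
force: [0.3, 1.0, 0.4]
opening: 0.093
t: 5.9
tool_pos: [0.4639, -0.2624, 0.0117]
orientation: [-0.445, -2.583, -0.121]
force: [0.1, -0.1, 0.5]
opening: 0.0575
t: 6.2
tool_pos: [0.4638, -0.2624, 0.0116]
orientation: [-0.445, -2.583, -0.121]
force: [0.9, 0.9, 0.1]
opening: 0.0519
q [-0.541  0.674  1.288 -0.099  1.695 -1.757] t 6.2 F [0.9 0.9 0.1]
shift mm [-2.   0.8  0.1] share [-0.007  0.003  0.   ] turn share [-0.002 -0.002 -0.003] rows 1.0
```

View pics/w3.png

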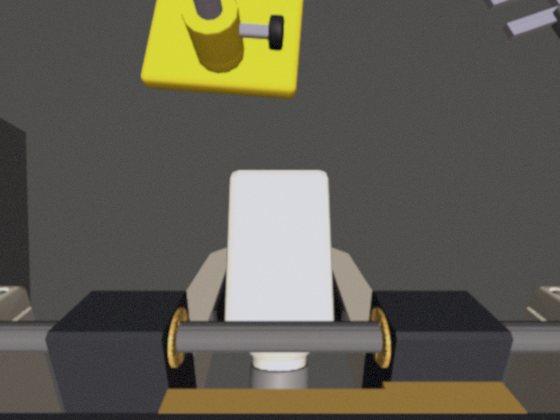

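The jaws hold the body squarely at an opening of 51.9 mm. Next I'll lift.

```bash
python3 -m handwheel '0 0 0.03 0 0 0;0 0 0.1 0 0 0; 0 0 0.22 0 0 0; 0 0 0.36 0 0 0; 0 0 0.5 0 0 0' 1 30; python3 -m handwheel '0 0 0.15 0 0 0; 0 0 0.3 0 0 0;0 0 0.42 0 0 0;0 0 0.5 0 0 0; 0 0 0.5 0 0 0'
python3 - <<'E'
from go import *
plan([.5,.2,.35],-75,120)
im,d,st=snap('wrist','w4')
E
```

```text
t: 6.75
tool_pos: [0.4633, -0.262, 0.1632]
orientation: [-0.445, -2.582, -0.122]
force: [0.6, -0.2, -2.7]
opening: 0.0517
t: 7.25
tool_pos: [0.4649, -0.263, 0.3163]
orientation: [-0.447, -2.59, -0.118]
force: [0.0, -0.1, -3.2]
opening: 0.0517
q [-0.541  0.449  1.022 -0.12   2.176 -1.813] t 7.25 F [ 0.  -0.1 -3.2]
shift mm [ 35.1 463.   33.7] share [0.117 1.543 0.112] turn share [ 0.006  0.005 -1.231] rows 10.0
```

View pics/w4.png

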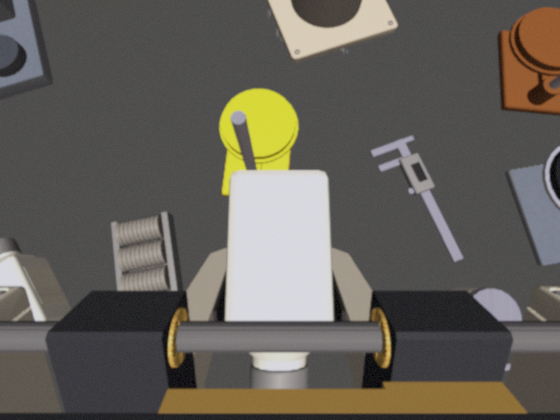

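```bash
python3 -m handwheel '0.02 0.12 0.05 0 0 -0.1; 0.05 0.27 0.1 0 0 -0.22; 0.08 0.42 0.16 0 0 -0.35; 0.1 0.57 0.2 0 0 -0.48; 0.12 0.72 0.23 0 0 -0.6'; python3 -m handwheel '0 0.14 0 0 0 -0.12; 0 0.28 0 0 0 -0.25;0 0.42 0 0 0 -0.38;0 0.54 0 0 0 -0.5; 0 0.62 0 0 0 -0.6';  python3 -m handwheel '0 0.07 0 0 0 0; 0 0.1 0 0 0 0;0 0.1 0 0 0 0'
python3 - <<'E'
from go import *
plan(tcp_from_grasp([.499,.205,.40],-75,120),-75,120)
E
```

```text
t: 7.8
tool_pos: [0.4997, -0.0445, 0.3789]
orientation: [-1.051, -2.423, -0.284]
force: [-0.4, 0.4, -1.8]
opening: 0.0515
t: 8.3
tool_pos: [0.4987, 0.1419, 0.3781]
orientation: [-1.612, -2.147, -0.433]
force: [-0.4, 0.5, -2.1]
opening: 0.052
t: 8.6
tool_pos: [0.4991, 0.1704, 0.3789]
orientation: [-1.608, -2.152, -0.431]
force: [0.2, -0.0, -1.9]
opening: 0.0522
q [-0.113 -0.014  1.442  0.509  1.895 -0.28 ] t 8.6 F [ 0.2 -0.  -1.9]
shift mm [-2.5 43.7  4.9] share [-0.008  0.146  0.016] turn share [-0.003 -0.003 -0.033] rows 1.0
```

Run:
```python
from go import *
for p in (90,75,60): plan(tcp_from_grasp([.499,.205,.40],-75,p),-75,p)
```

```text
q [-0.113 -0.014  1.442  0.509  1.895 -0.28 ] t 8.6 F [ 0.2 -0.  -1.9]
shift mm [-0.1 34.6  2.3] share [-0.     0.115  0.008] turn share [-0.645 -0.184 -0.032] rows 4.0
q [-0.113 -0.014  1.442  0.509  1.895 -0.28 ] t 8.6 F [ 0.2 -0.  -1.9]
shift mm [ 1.2 29.9  3. ] share [0.004 0.1   0.01 ] turn share [-0.966 -0.274 -0.031] rows 6.0
q [-0.113 -0.014  1.442  0.509  1.895 -0.28 ] t 8.6 F [ 0.2 -0.  -1.9]
shift mm [ 2.4 25.5  4.9] share [0.008 0.085 0.016] turn share [-1.286 -0.365 -0.029] rows 8.0
```

```bash
python3 -m handwheel '0 0.03 0 -0.12 -0.035 -0.01; 0 0.06 0 -0.25 -0.07 -0.015; 0 0.08 0 -0.39 -0.11 -0.02; 0 0.1 0.01 -0.52 -0.15 -0.03; 0 0.115 0.01 -0.64 -0.184 -0.03'; python3 -m handwheel '0 0 0 0 0 0'
python3 - <<'E'
from go import *
for p in (60,45,30): plan(tcp_from_grasp([.499,.205,.40],-75,p),-75,p)
E
```

```text
t: 9.1
tool_pos: [0.5003, 0.2035, 0.3839]
orientation: [1.909, 2.49, 0.003]
force: [-0.4, -0.1, -3.1]
opening: 0.0519
t: 9.2
tool_pos: [0.4993, 0.2058, 0.383]
orientation: [1.905, 2.497, 0.003]
force: [0.4, -0.6, -2.9]
opening: 0.0516
q [ 0.296 -0.041  1.369  0.     1.812  0.028] t 9.2 F [ 0.4 -0.6 -2.9]
shift mm [ 2.2 -9.8  0.7] share [ 0.007 -0.033  0.002] turn share [-0.645 -0.172 -0.008] rows 4.0
q [ 0.296 -0.041  1.369  0.     1.812  0.028] t 9.2 F [ 0.4 -0.6 -2.9]
shift mm [  3.2 -13.6   3.7] share [ 0.011 -0.045  0.012] turn share [-0.966 -0.259 -0.008] rows 6.0
q [ 0.296 -0.041  1.369  0.     1.812  0.028] t 9.2 F [ 0.4 -0.6 -2.9]
shift mm [  3.9 -16.5   7.6] share [ 0.013 -0.055  0.025] turn share [-1.288 -0.346 -0.008] rows 7.0
```

```bash
python3 -m handwheel '0 0 0 -0.13 -0.035 0; 0 -0.01 0 -0.26 -0.07 0; 0 -0.02 0 -0.39 -0.105 0; 0 -0.03 0 -0.52 -0.14 0; 0.01 -0.033 0 -0.645 -0.172 -0.01'; python3 -m handwheel '0 0 0 -0.13 -0.035 0; 0 -0.01 0.01 -0.26 -0.07 0; 0 -0.015 0.01 -0.39 -0.105 0; 0 -0.02 0.02 -0.52 -0.14 0; 0.005 -0.022 0.023 -0.645 -0.172 0';python3 -m handwheel '0 0 0 0 0 0;0 0 0 0 0 0'
python3 - <<'E'
from go import *
plan(tcp_from_grasp([.499,.205,.40],-75,30),-75,30)
im,d,st=snap('side','s5'); im,d,st=snap('top','t5'); im,d,st=snap('wrist','w5')
E
```

```text
t: 9.7
tool_pos: [0.503, 0.1929, 0.383]
orientation: [1.645, 2.131, -0.44]
force: [-0.1, -0.0, -2.2]
opening: 0.0519
t: 10.2
tool_pos: [0.5045, 0.1864, 0.3894]
orientation: [1.339, 1.737, -0.774]
force: [-0.2, -0.6, -1.8]
opening: 0.052
t: 10.4
tool_pos: [0.5044, 0.1868, 0.3887]
orientation: [1.341, 1.741, -0.771]
force: [0.0, -0.2, -0.4]
opening: 0.0521
q [ 0.795  0.287  1.342 -0.953  1.995  0.344] t 10.4 F [ 0.  -0.2 -0.4]
shift mm [-1.2  2.5  1.9] share [-0.004  0.008  0.006] turn share [-0.004 -0.001  0.004] rows 1.0
```

View pics/s5.png

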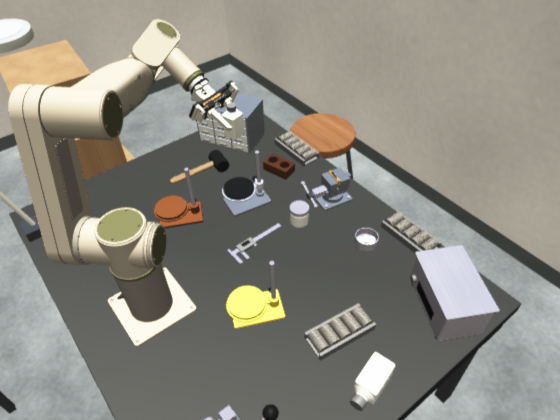

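View pics/t5.png

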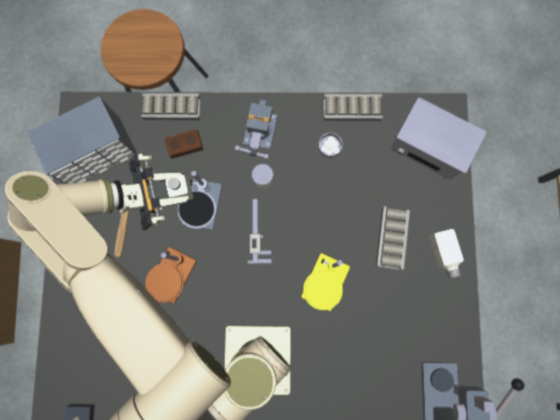

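View pics/w5.png

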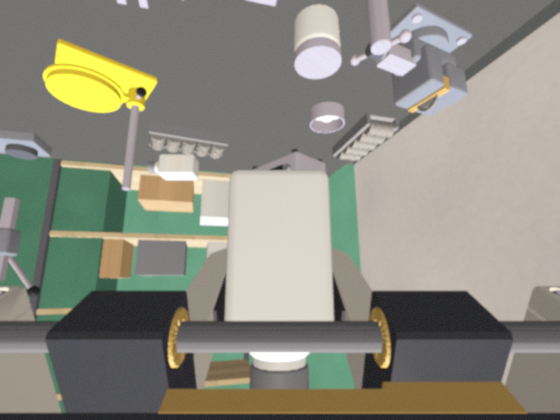

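The side view shows the bottle hanging upright, cap up, at (232,118). The top view shows its cap at (176,183) above the grey stand. In the wrist view it hasn't slipped in the fingers. I'll check the axis position and verticality from the depth data.

Run:
```python
from h import *
from k import toolR
for cam,f in(('top','t5'),('side','s5')):
    A=np.load(f'pics/{f}.npz'); W=cloud(cam,A['d']).reshape(-1,3); im=A['im'].reshape(-1,3)
    near=np.hypot(W[:,0]-.499,W[:,1]-.205)<.045
    c=W[near&(W[:,2]>.445)&(W[:,2]<.475)]; print(cam,'cap',len(c),np.median(c,0).round(4) if len(c) else '', c.max(0).round(3) if len(c) else '',c.min(0).round(3) if len(c) else '')
    t=W[near&(W[:,2]>.452)&(W[:,2]<.47)]; print('captop',len(t),((t.max(0)+t.min(0))/2).round(4),np.ptp(t,axis=0).round(3))
A=np.load('pics/w5.npz'); st={'tool_pos':A['p'],'orientation':A['o']}; W=cloud('wrist',A['d'],st)
S=W[185:285,245:320].reshape(-1,3); S=S[np.isfinite(S[:,0])]; S=S[np.hypot(S[:,0]-.499,S[:,1]-.205)<.08]
c=S.mean(0); n=np.linalg.svd(S-c,full_matrices=False)[2][2]; print('face',len(S),c.round(4),'normal',n.round(4), 'z range',S[:,2].min(),S[:,2].max())
W2=W[150:300,225:335].reshape(-1,3); W2=W2[np.hypot(W2[:,0]-.499,W2[:,1]-.205)<.06]; print('base z',np.percentile(W2[:,2],[.5,1,2]))
print('axis pt', c-26e-3*n*np.sign(n@(c-np.array([.499,.205,.4]))))
```

```text
top cap 128 [0.5017 0.1976 0.4617] [0.518 0.213 0.47 ] [0.487 0.183 0.446]
captop 118 [0.5022 0.1983 0.4615] [0.031 0.03  0.017]
side cap 73 [0.4975 0.1935 0.4595] [0.517 0.249 0.466] [0.485 0.18  0.445]
captop 57 [0.5011 0.2147 0.4592] [0.032 0.069 0.013]
face 7474 [0.4959 0.2272 0.3808] normal [-0.2553  0.9669  0.0038] z range 0.355573445842852 0.40460850982108676
base z [0.34765263 0.34813096 0.34903157]
axis pt [0.50251705 0.20203171 0.38072222]
```

```bash
python3 -m handwheel '-0.007 0.017 -0.12 0 0 0; -0.007 0.017 -0.26 0 0 0; -0.007 0.017 -0.4 0 0 0; -0.007 0.017 -0.53 0 0 0; -0.007 0.017 -0.64 0 0 0'; python3 -m handwheel '0 0 -0.04 -0.004 0 0.004; 0 0 -0.07 -0.004 0 0.004;0 0 -0.08 -0.004 0 0.004;0 0 -0.08 -0.004 0 0.004'
python3 - <<'E'
from go import *
plan(tcp_from_grasp([.498,.2075,.15],-75,30),-75,30)
im,d,st=snap('side','s6'); im,d,st=snap('wrist','w6')
E
```

```text
t: 11.05
tool_pos: [0.5023, 0.1924, 0.1974]
orientation: [1.343, 1.739, -0.766]
force: [-0.1, 0.1, -2.5]
opening: 0.0519
t: 11.45
tool_pos: [0.5028, 0.1933, 0.1759]
orientation: [1.336, 1.737, -0.765]
force: [0.4, 0.0, -2.3]
opening: 0.0515
q [ 0.806  0.491  1.495 -0.862  1.779  0.646] t 11.45 F [ 0.4  0.  -2.3]
shift mm [ -0.6  -1.5 -35.3] share [-0.002 -0.005 -0.118] turn share [-0.001  0.007 -0.001] rows 1.0
```

View pics/s6.png

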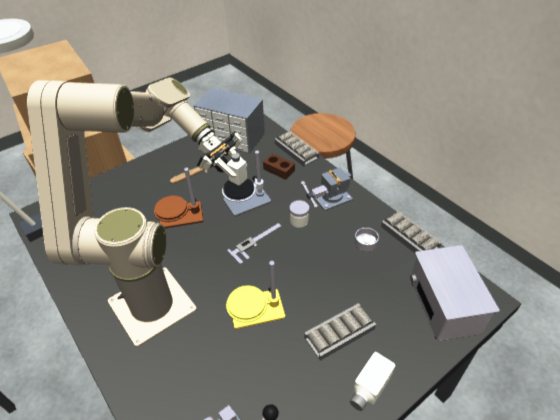

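View pics/w6.png

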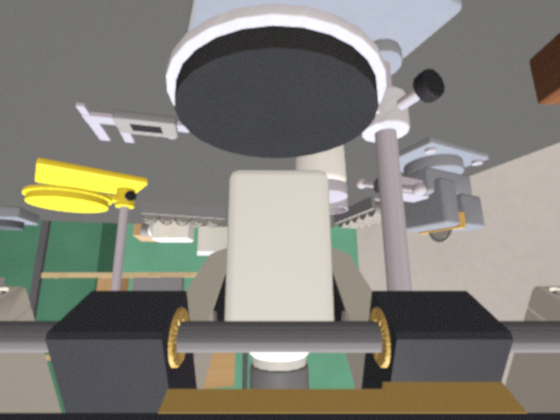

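The side view shows the bottle just above the grey stand's pad at (238,185). The wrist view shows the pad centred at column 279, level with the bottle at 279, and the pillar clear to the right at column 390. I'll measure the pad and the bottle in this same frame.

Run:
```python
from h import *
A=np.load('pics/w6.npz'); st={'tool_pos':A['p'],'orientation':A['o']}; W=cloud('wrist',A['d'],st); im=A['im'].astype(int)
s=np.s_[5:170,150:400]; w=W[s].reshape(-1,3); g=im[s].reshape(-1,3).max(1)
near=np.hypot(w[:,0]-.5,w[:,1]-.205)<.09
pad=w[near&(g<75)&(w[:,2]>.07)&(w[:,2]<.11)]; print('pad',len(pad),np.percentile(pad[:,2],[10,50,90]).round(4))
# rim fit: outer pad edge points -> enclosing circle of platform pts in z band
pl=w[near&(w[:,2]>.078)&(w[:,2]<.105)]; (c,r)=cv2.minEnclosingCircle((pad[:,:2]*1000).astype(np.float32)); print('pad circ',c,r)
(c,r)=cv2.minEnclosingCircle((pl[:,:2]*1000).astype(np.float32)); print('platform circ',c,r)
# robust fit: edge by angle on visible near-robot side
from scipy.optimize import least_squares
h=cv2.convexHull((pad[:,:2]*1000).astype(np.float32))[:,0]
f=least_squares(lambda p:np.hypot(h[:,0]-p[0],h[:,1]-p[1])-60,[500,205],loss='soft_l1'); print('fit r=60',f.x, np.abs(f.fun).mean())
S=W[185:285,245:320].reshape(-1,3); S=S[np.hypot(S[:,0]-.499,S[:,1]-.205)<.08]
c=S.mean(0); n=np.linalg.svd(S-c,full_matrices=False)[2][2]; n*=np.sign(n[1]); print('face normal',n.round(4),'axis',(c-.026*n).round(4))
W2=W[150:200,240:320].reshape(-1,3); W2=W2[(np.hypot(W2[:,0]-.499,W2[:,1]-.205)<.05)&(W2[:,2]>.11)]; print('base z',np.percentile(W2[:,2],[.5,2]))
```

```text
pad 10523 [0.0846 0.0915 0.0922]
pad circ (496.6217041015625, 212.5910186767578) 59.315547943115234
platform circ (511.2864685058594, 209.93971252441406) 78.79169464111328
fit r=60 [497.29881368 212.04298986] 1.2266518452407313
face normal [-0.2608  0.9654 -0.0017] axis [0.5006 0.2085 0.1658]
base z [0.13210547 0.13250055]
```

```bash
python3 -m handwheel '-0.005 0.005 -0.03 0 0.005 0; -0.01 0.01 -0.06 0 0.005 0; -0.01 0.01 -0.085 0 0.005 0; -0.01 0.01 -0.1 0 0.005 0;-0.01 0.01 -0.1 0 0.005 0'; for i in 1; do :; done; python3 -m handwheel '0 0 -0.005 0 0 0; 0 0 -0.01 0 0 0; 0 0 -0.01 0 0 0';  python3 -m handwheel '0 0 -0.004 0 0 0; 0 0 -0.008 0 0 0; 0 0 -0.008 0 0 0'; python3 -c "
from plant import robot
s=robot.read_state();print(s['force'],s['wrist_torque'])"
```

```text
t: 12.05
tool_pos: [0.4987, 0.1953, 0.1433]
orientation: [1.333, 1.741, -0.773]
force: [-0.2, 0.6, -2.2]
opening: 0.0521
t: 12.35
tool_pos: [0.4992, 0.1958, 0.1416]
orientation: [1.334, 1.741, -0.771]
force: [0.7, -0.4, -2.5]
opening: 0.052
t: 12.65
tool_pos: [0.4991, 0.1957, 0.139]
orientation: [1.334, 1.741, -0.771]
force: [0.1, -0.2, -2.4]
opening: 0.0517
[ 0.10114567 -0.19704724 -2.41669598] [ 0.67641834  0.27557868 -0.02653292]
```

```bash
python3 -m handwheel '0 0 -0.004 0 0 0; 0 0 -0.007 0 0 0; 0 0 -0.007 0 0 0';  python3 -m handwheel '0 0 -0.004 0 0 0; 0 0 -0.005 0 0 0; 0 0 -0.005 0 0 0';python3 -m handwheel '0 0 -0.003 0 0 0; 0 0 -0.004 0 0 0; 0 0 -0.004 0 0 0'
```

```text
t: 12.95
tool_pos: [0.4992, 0.1958, 0.137]
orientation: [1.334, 1.741, -0.771]
force: [-0.1, 0.8, -2.3]
opening: 0.0519
t: 13.25
tool_pos: [0.4993, 0.1958, 0.1359]
orientation: [1.334, 1.74, -0.771]
force: [-1.6, 0.1, 2.2]
opening: 0.052
t: 13.55
tool_pos: [0.4993, 0.1958, 0.1348]
orientation: [1.334, 1.74, -0.771]
force: [-2.2, 0.5, 5.4]
opening: 0.0519
```

```bash
python3 -m handwheel '0 0 0.003 0 0 0; 0 0 0.005 0 0 0; 0 0 0.005 0 0 0; 0 0 0.005 0 0 0'
python3 - <<'E'
from h import *
im,d,st=snap('wrist','w7'); im,d,_=snap('side','s7'); print(st['force'],st['wrist_torque'])
A=np.load('pics/w7.npz'); st={'tool_pos':A['p'],'orientation':A['o']}; W=cloud('wrist',A['d'],st); im=A['im'].astype(int)
s=np.s_[5:185,150:400]; w=W[s].reshape(-1,3); g=im[s].reshape(-1,3).max(1)
near=np.hypot(w[:,0]-.5,w[:,1]-.205)<.09
pad=w[near&(g<75)&(w[:,2]>.07)&(w[:,2]<.11)]; print('pad',len(pad),np.percentile(pad[:,2],[10,50,90]).round(4))
print('circ',cv2.minEnclosingCircle((pad[:,:2]*1000).astype(np.float32)))
S=W[185:285,245:320].reshape(-1,3); S=S[np.hypot(S[:,0]-.499,S[:,1]-.205)<.08]
c=S.mean(0); n=np.linalg.svd(S-c,full_matrices=False)[2][2]; n*=np.sign(n[1]); print('face normal',n.round(4),'axis',(c-.026*n).round(4))
E
```

```text
t: 13.95
tool_pos: [0.4993, 0.1958, 0.1358]
orientation: [1.334, 1.741, -0.771]
force: [-0.7, 0.4, 2.9]
opening: 0.0519
[-0.74885796  0.371728    2.87489868] [ 0.16613916  0.10712874 -0.08991144]
pad 5934 [0.0826 0.0881 0.0904]
circ ((495.49322509765625, 214.97073364257812), 57.912879943847656)
face normal [-0.2602  0.9655 -0.0018] axis [0.4969 0.2109 0.1254]
```

View pics/w7.png

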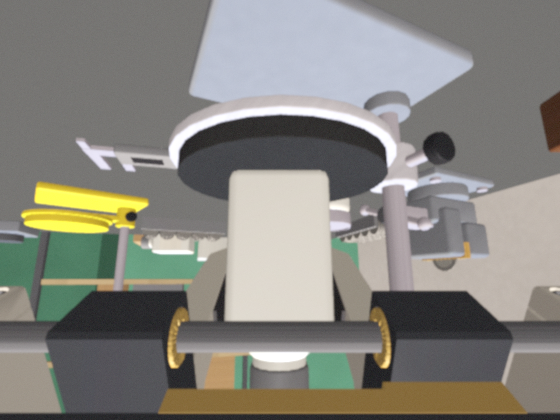

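The wrist view shows the bottle standing on the middle of the pad, base edge at row 172 and flat against it. The force went from -2.4 N to +2.9 N, so the pad carries it. I'll ease up a touch and release.

```bash
python3 -m handwheel '0 0 0.002 0 0 0; 0 0 0.002 0 0 0; 0 0 0.002 0 0 0'; python3 -m handwheel '0 0 0 0 0 0; 0 0 0 0 0 0; 0 0 0 0 0 0; 0 0 0 0 0 0; 0 0 0 0 0 0' -0.65; python3 -m handwheel '0 0 0 0 0 0; 0 0 0 0 0 0; 0 0 0 0 0 0';  python3 - <<'E'
from h import *
im,d,st=snap('wrist','w8'); print(st['force'],st['wrist_torque'])
E
```

```text
t: 14.35
tool_pos: [0.4992, 0.1958, 0.1363]
orientation: [1.334, 1.741, -0.771]
force: [-0.5, 0.7, 0.5]
opening: 0.0518
t: 14.85
tool_pos: [0.4992, 0.1958, 0.1364]
orientation: [1.334, 1.741, -0.771]
force: [1.0, 0.0, -0.2]
opening: 0.0762
t: 15.15
tool_pos: [0.4992, 0.1958, 0.1364]
orientation: [1.334, 1.741, -0.771]
force: [0.5, -0.1, 0.2]
opening: 0.0766
[ 0.48706127 -0.11469709  0.17279673] [ 0.37709105  0.11814048 -0.02709823]
```

View pics/w8.png

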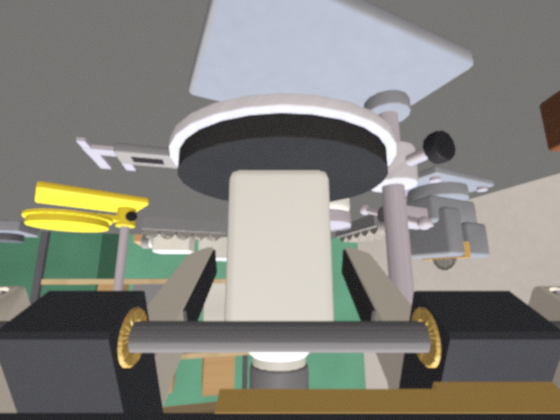

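The bottle stays put and the fingers are clear on both sides. I'll back off along the tool axis.

```bash
python3 -m handwheel '-0.015 0.056 0.033 0 0 0; -0.035 0.125 0.075 0 0 0; -0.055 0.21 0.125 0 0 0; -0.075 0.28 0.167 0 0 0; -0.09 0.335 0.2 0 0 0'; python3 -m handwheel '-0.015 0.056 0.033 0 0 0; -0.03 0.11 0.1 0 0 0; -0.03 0.11 0.2 0 0 0; -0.03 0.11 0.3 0 0 0; -0.03 0.11 0.4 0 0 0'; python3 -m handwheel '0 0 0.1 0 0 0; 0 0 0.15 0 0 0; 0 0 0.15 0 0 0; 0 0 0.15 0 0 0';  python3 - <<'E'
from h import *
im,d,s=snap('side','s9'); im2,d2,s=snap('top','t9'); im3,d3,s=snap('wrist','w9'); print(s['force'],s['q'].round(2))
W=cloud('top',d2).reshape(-1,3)
near=np.hypot(W[:,0]-.499,W[:,1]-.207)<.05
t=W[near&(W[:,2]>.195)&(W[:,2]<.225)]; print('captop',len(t),((t.max(0)+t.min(0))/2).round(4),np.ptp(t,axis=0).round(3),np.median(t[:,2]))
V=cloud('side',d).reshape(-1,3); near=np.hypot(V[:,0]-.499,V[:,1]-.207)<.05; t=V[near&(V[:,2]>.19)&(V[:,2]<.225)];print('side',len(t),((t.max(0)+t.min(0))/2).round(4),np.median(t[:,2]))
o=np.load('pics/top0.npz')['im'].astype(int)
c=lambda im,x,y,w:cv2.resize(im[y-w:y+w,x-w:x+w],(390,390),interpolation=cv2.INTER_CUBIC)
cv2.imwrite('pics/fin.png',np.hstack([c(im,240,180,50),c(im2,197,205,50)])[:,:,::-1])
E
```

```text
t: 15.7
tool_pos: [0.4719, 0.2976, 0.1973]
orientation: [1.334, 1.741, -0.769]
force: [-0.5, 0.6, 0.1]
opening: 0.0765
t: 16.2
tool_pos: [0.463, 0.3294, 0.3174]
orientation: [1.334, 1.741, -0.771]
force: [0.7, -0.3, -0.6]
opening: 0.0768
t: 16.6
tool_pos: [0.4631, 0.3292, 0.3602]
orientation: [1.334, 1.741, -0.772]
force: [-1.0, -0.2, -1.0]
opening: 0.0768
[ 0.0951817   0.48095144 -0.46899189] [ 0.97  0.56  1.05 -0.9   2.15  0.44]
captop 83 [0.497  0.2083 0.2078] [0.028 0.03  0.02 ] 0.2084936177157577
side 67 [0.4957 0.205  0.202 ] 0.2070243074700595
```

View pics/fin.png

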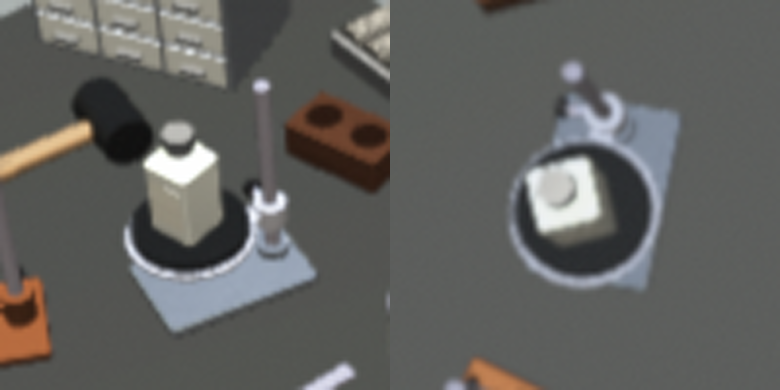

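View pics/t9.png

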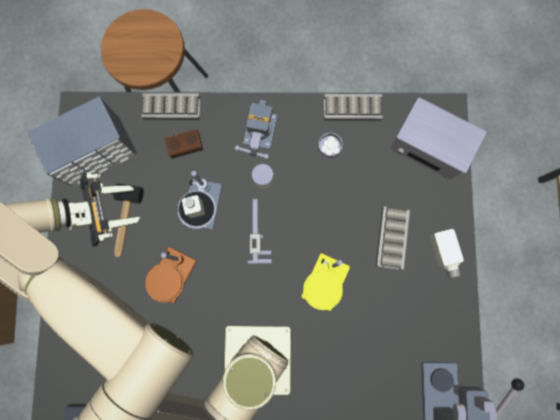

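View pics/w9.png

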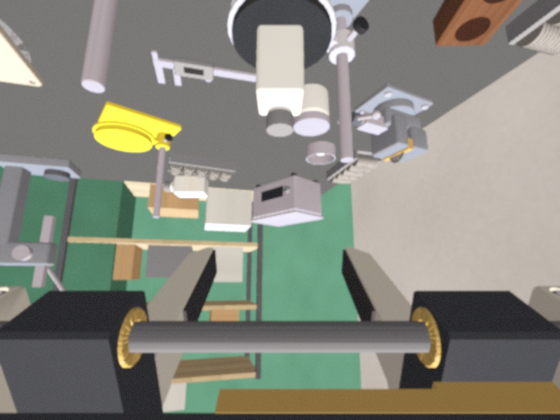

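The side crop shows the bottle upright, cap up, on the grey stand's pad. The top view shows the cap at (192,205) and the bystanders where they were before. The gripper is about 0.15 m away, in free air.

Run:
```python
from h import *
a=np.load('pics/top0.npz')['d']; im,d,s=snap('top','t10')
W=cloud('top',d).reshape(-1,3); near=np.hypot(W[:,0]-.499,W[:,1]-.207)<.05
t=W[near&(W[:,2]>.195)&(W[:,2]<.225)]; print('captop',((t.max(0)+t.min(0))/2).round(4),np.median(t[:,2]),'t',s['t'],abs(s['dq']).max())
for n,(u,v) in dict(caliper=(256,233),mallet=(129,191),tin=(330,148),block=(183,143),jar=(262,175),rack=(394,238),big=(448,253)).items():
    q=np.s_[v-12:v+13,u-12:u+13]; print(n,np.nanmean(abs(d[q]-a[q])).round(4),end=' ')
print(robot.close_job())
```

```text
captop [0.4971 0.2081 0.2079] 0.20905170830492403 t 16.75 0.004850262585004838
caliper 0.0231 mallet 0.0637 tin 0.021 block 0.01 jar 0.0204 rack 0.02 big 0.0066 the job is handed in; nothing more can be done
None
```

Those depth differences are larger than I expected, so I'll check them against the saved pictures.

Run:
```python
import numpy as np
A=np.load('pics/top0.npz');B=np.load('pics/t10.npz');a,d=A['d'],B['d']
for n,(u,v) in dict(caliper=(256,233),mallet=(129,191),tin=(330,148),block=(183,143),jar=(262,175),rack=(394,238),big=(448,253)).items():
    q=np.s_[v-12:v+13,u-12:u+13]; m=(a[q]>0)&(d[q]>0); print(n,'dropouts',(~m).sum(),'median dz',np.median(abs(d[q]-a[q])[m]).round(4),'colour',abs(A['im'][q].astype(int)-B['im'][q]).mean().round(2))
```

```text
caliper dropouts 7 median dz 0.0037 colour 0.57
mallet dropouts 3 median dz 0.0049 colour 26.4
tin dropouts 6 median dz 0.0038 colour 0.45
block dropouts 2 median dz 0.0038 colour 0.74
jar dropouts 6 median dz 0.0038 colour 0.54
rack dropouts 6 median dz 0.0039 colour 0.52
big dropouts 1 median dz 0.0034 colour 0.22
```

The smaller oil bottle is standing upright, cap up, in the middle of the grey stand's platform. The gripper has let go and backed off, and the job is handed in at about 17 s of the 54 s allowed.

**What I did:** I gripped the lying bottle across its body with the tool tilted 30°. I carried it high over the bench, turned it upright, and lowered it in 1–2 mm steps. The force on the tool rose from -2.4 N to +5.4 N at most. I eased that to about 0.5 N, so the pad carried the bottle's weight before I opened the fingers.

**Last checks:**
- **Position:** the cap is at (0.497, 0.208). That is within about 4 mm of the platform centre as the top camera saw it, (0.500, 0.206).
- **Upright:** the bottle's face was vertical to about 0.1° just before release. Afterwards the cap top was at 0.209 m, which is the pad height of about 0.091 m plus the bottle's 0.118 m.
- **Bystanders:** six of the seven things I compared, including the large bottle, look the same as before.

**What disagreed or could not be checked:**
- **Platform centre:** the wrist camera put the centre at about (0.497, 0.212), 5–7 mm from the top camera's figure. I placed the bottle between the two.
- **Depth comparison:** my first bystander check showed differences of 10–60 mm, except for the large bottle (7 mm). On the saved pictures these were mostly pixels with no depth reading. The median difference was about 4 mm and the colours were unchanged.
- **Mallet:** a gripper finger partly covered it in the last top view, so that comparison says nothing. It showed in its usual place in the side view after release, and no unexpected contact force was felt.

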